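# Set the stock tags of the cassette bins

### The job

Four cassette bins stand on a tray, each with a hinged two-sided tag in front of it. With light pushes of the fingertips, tip the tags over until only the full bins have their tag leaning back towards the bin, disc face up, and the tags of the empty and part-filled bins lean away from the bin, bare face up. Be gentle: do not squeeze or force the tags, and leave the bins and the other things on the bench where they stand.

Things in the scene. Friction and masses are not known exactly. Their poses are not given: they have to be found in the camera images.
- tray: Fixed steel tray, 290 x 410 mm, floor top 6 mm above the table, rim 12 mm high. Origin on the table, below the middle of the row of tag stands; y runs along the row, x points away from the robot, from tags to bins. Stands at x = 0, y = -142.5, -47.5, 47.5, 142.5 mm; one bin behind each, its centre about 150 mm from the stand.
- stand_a: Fixed grey stand of tag a, 60 mm wide (y), at any one of the four places. Origin: middle of its underside; x points to its bin, z up. Hinge line along y, 39 mm above the origin. At both ends of the hinge wire stops rise to 51 mm above the origin; the middle 40 mm is clear above the hinge. Its bin is the one straight behind it (within 15 mm of this frame's y = 0).
- stand_b: Fixed grey stand of tag b, 60 mm wide (y), at any one of the four places. Origin: middle of its underside; x points to its bin, z up. Hinge line along y, 39 mm above the origin. At both ends of the hinge wire stops rise to 51 mm above the origin; the middle 40 mm is clear above the hinge. Its bin is the one straight behind it (within 15 mm of this frame's y = 0).
- stand_c: Fixed grey stand of tag c, 60 mm wide (y), at any one of the four places. Origin: middle of its underside; x points to its bin, z up. Hinge line along y, 39 mm above the origin. At both ends of the hinge wire stops rise to 51 mm above the origin; the middle 40 mm is clear above the hinge. Its bin is the one straight behind it (within 15 mm of this frame's y = 0).
- stand_d: Fixed grey stand of tag d, 60 mm wide (y), at any one of the four places. Origin: middle of its underside; x points to its bin, z up. Hinge line along y, 39 mm above the origin. At both ends of the hinge wire stops rise to 51 mm above the origin; the middle 40 mm is clear above the hinge. Its bin is the one straight behind it (within 15 mm of this frame's y = 0).
- tag_a (a joint): Hinge of tag a: white plate 52 mm wide, 65 mm hinge to free edge, 4 mm thick, 30 g; one face bare, one with a raised 34 mm black disc. 0 rad: leans 35 deg from upright away from its bin (stand's -x), bare face up; 1.22: leans 35 deg towards the bin, disc up. Upright at 0.61; swings freely, falls to either side. At a stop the free edge is 37 mm out from the hinge, 92 mm above stand origin.
- tag_b (a joint): Hinge of tag b: white plate 52 mm wide, 65 mm hinge to free edge, 4 mm thick, 30 g; one face bare, one with a raised 34 mm black disc. 0 rad: leans 35 deg from upright away from its bin (stand's -x), bare face up; 1.22: leans 35 deg towards the bin, disc up. Upright at 0.61; swings freely, falls to either side. At a stop the free edge is 37 mm out from the hinge, 92 mm above stand origin.
- tag_c (a joint): Hinge of tag c: white plate 52 mm wide, 65 mm hinge to free edge, 4 mm thick, 30 g; one face bare, one with a raised 34 mm black disc. 0 rad: leans 35 deg from upright away from its bin (stand's -x), bare face up; 1.22: leans 35 deg towards the bin, disc up. Upright at 0.61; swings freely, falls to either side. At a stop the free edge is 37 mm out from the hinge, 92 mm above stand origin.
- tag_d (a joint): Hinge of tag d: white plate 52 mm wide, 65 mm hinge to free edge, 4 mm thick, 30 g; one face bare, one with a raised 34 mm black disc. 0 rad: leans 35 deg from upright away from its bin (stand's -x), bare face up; 1.22: leans 35 deg towards the bin, disc up. Upright at 0.61; swings freely, falls to either side. At a stop the free edge is 37 mm out from the hinge, 92 mm above stand origin.
- bin_full_1: Loose open grey plastic cassette bin, 90 mm deep (x), 78 mm wide (y), walls 42 mm high, cassettes standing up to 44 mm; full: nine rows of white tissue cassettes on edge, front to back. Origin at the middle of its underside, on the tray. To be left where it stands.
- bin_full_2: Loose open grey plastic cassette bin, 90 mm deep (x), 78 mm wide (y), walls 42 mm high, cassettes standing up to 44 mm; full: nine rows of white tissue cassettes on edge, front to back. Origin at the middle of its underside, on the tray. To be left where it stands.
- bin_part: Loose open grey plastic cassette bin, 90 mm deep (x), 78 mm wide (y), walls 42 mm high, cassettes standing up to 44 mm; not full: only two rows of cassettes at its far end. Origin at the middle of its underside, on the tray. To be left where it stands.
- bin_empty: Loose open grey plastic cassette bin, 90 mm deep (x), 78 mm wide (y), walls 42 mm high, cassettes standing up to 44 mm; not full: empty. Origin at the middle of its underside, on the tray. To be left where it stands.
- reagent: Loose amber glass bottle, 52 mm across, 92 mm high, beside the tray. Origin under its centre. To be left alone.
- slide_box: Loose closed blue slide box, 34 x 88 x 30 mm high, in front of the tray. Origin under its centre. To be left alone.
- beaker: Loose glass beaker, 60 mm across, 70 mm high, beside the tray. Origin under its centre. To be left alone.
There are look-alikes about, which are no part of the job. What is shaped like the bin_full_1 but purple or yellow is not meant. What is shaped like the bin_part but turquoise is not meant.

How it is judged:
By the outcome, as a careful person would: the job done as asked, in the order asked, and still so for the second after the job is handed in, with the robot touching nothing.
It also fails if it takes over 45 s, if anything falls off the work surface, if the arm or the gripper's body presses on something with over 40 N, if the wrist force passes 120 N, or if a joint passes its speed limit or range.

### The arm

A 6-joint arm with a two-finger parallel gripper is mounted at the origin on the work surface. World frame = base frame: x ahead of the robot, y to its left, z up, the work surface at z = 0. Lengths are in m, angles in rad, forces in N, time in s.
With the tool pointing down it reaches from about 0.325 to 0.9 m from the base axis. Payload 6.1 kg.
Tool frame: the origin (TCP) lies on the front face of the gripper's body, between the roots of the fingers; the fingertips stand 70 mm ahead of it and the grasp point (between the pads) lies robot.grasp_offset ahead of it (robot.grasp_offset is the distance from the TCP to the grasp point, in m); z points along the fingers, y is the line along which they close (so a half turn about z gives the same grasp; the last joint's range is limited). The gripper opens to 87 mm and grips with 3 to 60 N. Pads are 19 mm wide; open, the fingers measure 117 mm over their backs; the gripper's body (75 mm by 190 mm) begins 51 mm behind the grasp point.
Start: joints at [1.012, 0.22, 1.526, -0, 1.395, -0.126], TCP at [0.262, 0.567, 0.292] pointing down, gripper open.
Joint ranges: [-2.98, 2.98], [-0.91, 2.08], [0.09, 2.57], [-1.24, 4.39], [0.2, 2.65], [-2.68, 2.68]. Speed limits (rad/s): [2.57, 2.57, 3.01, 3.14, 3.14, 3.14].

### API

Orientations are given as a rotation vector (axis times angle).
In Python, from station import robot gives the robot as it stands.
- The arm moves only by the tool apply_moves, never from a script. Its argument "series" is a list of rows, each a list of 4 numbers: the shift along the tool's x, y, z in m, then the turn about the tool's z in rad. In form: [[x, y, z, spin], ...]. A call has 1 to 10 rows; each row shifts and turns the commanded pose from where the row before left it, along the tool's axes as they then stand; what a row does not reach is not made up. A row lasts 1/8 s, in which the tool goes at most 62.5 mm and 10.7 degrees, less where a joint would pass 70% of its speed; a pose out of reach is approached as far as the arm can. A call is refused whole if a number of a shift passes 0.0625 or a number of a turn 0.188, either way. A call with a gripper value outside its range is refused whole. "hand" is the gripper's target within -1 to 1 (shut at 1, half-way at 0, fully open at -1), set as the call begins (left out, the last holds). The fingers move at their own pace and stop on an object; the grip force is fixed at half the most. Time passes only in rows, so rows that do not move let the fingers close. It gives the time, the measured TCP pose, the force, the opening and the grip force at its end, in the units of the state.
- robot.read_state(): the state, without advancing time (a new reading comes with each control period).
- robot.get_image(name): name is "side" or "top" or "wrist"; returns the picture (384x512x3 uint8, blue, green, red); there is no depth.
- robot.camera_info(name): a dict with "camera_matrix" (3x3 intrinsics, pixels), "distortion" ([k1, k2, p1, p2, k3] as OpenCV has them; the pictures are not rectified), "pose" (4x4, takes a point from camera to world coordinates); the wrist camera has in their place "tool_from_camera" (4x4, takes a point from camera to tool coordinates, whose origin is the TCP and whose axes are the flange's). Camera axes: x right, y down, z forward; pixel columns grow to the right and rows downward; lengths in m; the calibration is good to about 2 mm. A picture is of the moment at which its call begins: read the wrist's pose just before it. camera_info takes no time and is no camera call.
- robot.sign_off(): hands the job in; it is judged then, once.
The state is a dict: "time_s": time; "joints": joint angles; "qd": joint speeds; "tau": joint torques, N m; "ee_pos": TCP position; "eef_rot": TCP orientation; "force": force on the tool from outside, world axes, zero at the start; "torque": the same for the moment, N m; "grip_width": opening from 0.0 (shut) to 1.0 (fully open); "finger_force": force on a finger pad.
Only numpy, scipy, OpenCV 4.12 (cv2) and the standard library are available. Lean on these libraries where they do the work, as an engineer would, in place of code of your own. Each camera call takes 0.05 s, during which the arm holds its last target. There are 200 camera calls.

## Working session

There is one attempt and no reset: what is moved stays moved. The work goes in short steps, Python scripts to look and compute and a tool call to move; the robot and the scene stay as the last step left them, time stands still between calls to the robot, and variables do not carry over. Pictures are saved under pics/ and viewed, at most 10 in all, crops included, and the job is handed in when it is done.

Besides the shell and the picture viewer there is one more tool, called after "Emit:" by a JSON object that holds its "fn" and its "kwargs". apply_moves: Moves the arm, as the interface text tells. Its arguments: {"type":"object","properties":{"series":{"type":"array","items":{"type":"array","items":{"type":"number"}}},"hand":{"type":"number"}},"required":["series"]}

```bash
mkdir -p pics; python3 - <<'E'
from station import robot
import cv2,numpy as np
for n in ("top","side"):
    cv2.imwrite(f"pics/{n}0.png",robot.get_image(n))
    i=robot.camera_info(n);print(n,np.round(i["camera_matrix"],1).tolist(),np.round(i["distortion"],3),np.round(i["pose"],3).tolist())
s=robot.read_state();print(s["time_s"],s["ee_pos"],s["eef_rot"],s["grip_width"],robot.grasp_offset)
print(np.round(robot.camera_info("wrist")["tool_from_camera"],3).tolist())
E
```

```text
top [[395.6, 0.0, 253.3], [0.0, 395.6, 188.8], [0.0, 0.0, 1.0]] [-0.079  0.     0.     0.     0.   ] [[0.001, -0.985, 0.173, 0.395], [-1.0, -0.004, -0.017, 0.033], [0.017, -0.173, -0.985, 0.985], [0.0, 0.0, 0.0, 1.0]]
side [[449.2, 0.0, 257.3], [0.0, 449.2, 189.0], [0.0, 0.0, 1.0]] [-0.016  0.     0.     0.     0.   ] [[0.953, -0.18, 0.243, 0.261], [-0.302, -0.524, 0.796, -0.952], [-0.016, -0.832, -0.554, 0.748], [0.0, 0.0, 0.0, 1.0]]
0.1 [0.26188053 0.56699646 0.29125845] [-6.74394408e-01 -3.06774810e+00  2.57888916e-03] 0.9984897469495615 0.051
[[0.001, -0.961, -0.277, 0.076], [1.0, 0.0, 0.001, -0.001], [-0.001, -0.277, 0.961, -0.092], [0.0, 0.0, 0.0, 1.0]]
```

View pics/top0.png

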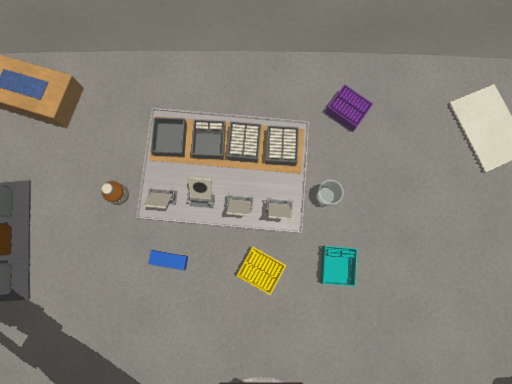

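View pics/side0.png

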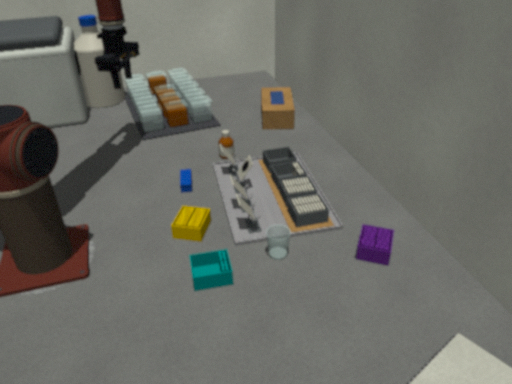

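The top view shows four grey bins, left to right: empty (170,137), part-filled (208,140), full (243,141) and full (282,145). Their tags are at (158,199) bare, (200,187) disc up, (239,206) bare and (280,209) bare. The possible look-alikes are purple (349,107), yellow (262,270) and turquoise (339,266), all off the tray. So the part bin's tag has to tip towards the robot, and the two full bins' tags towards their bins. I'll check this in a close crop and measure.

```bash
cat > h.py <<'E'
from station import robot
import cv2,numpy as np
def ray(n,uv,z):
    i=robot.camera_info(n);P=np.array(i["pose"])
    p=cv2.undistortPoints(np.array([[uv]],float),np.array(i["camera_matrix"]),np.array(i["distortion"]))[0,0]
    d=P[:3,:3]@[p[0],p[1],1];o=P[:3,3];return o+d*(z-o[2])/d[2]
def proj(n,X):
    i=robot.camera_info(n);T=np.linalg.inv(np.array(i["pose"]))
    return cv2.projectPoints(np.array(X,float).reshape(-1,3),cv2.Rodrigues(T[:3,:3])[0],T[:3,3],np.array(i["camera_matrix"]),np.array(i["distortion"]))[0][:,0]
E
python3 - <<'E'
from h import *
im=cv2.imread("pics/top0.png")
cv2.imwrite("pics/crop0.png",cv2.resize(im[100:240,130:315],None,fx=4,fy=4,interpolation=cv2.INTER_CUBIC))
for c in [(152,109),(308,122),(301,231),(138,218)]: print(c,ray("top",c,.012).round(3))
E
```

```text
(152, 109) [0.775 0.28  0.012]
(308, 122) [ 0.742 -0.125  0.012]
(301, 231) [ 0.461 -0.101  0.012]
(138, 218) [0.491 0.301 0.012]
```

View pics/crop0.png

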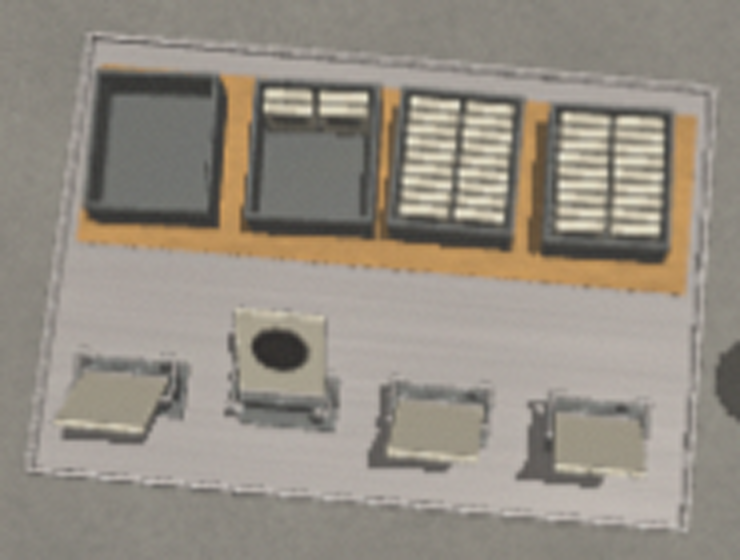

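Close crop: the bins left to right are empty, part-filled (two far rows), full and full. The tags are bare, disc, bare and bare, so tags 2, 3 and 4 need tipping. Next I'll locate the free edges and hinges.

```bash
python3 - <<'E'
from h import *
C=np.array([.775+.742+.461+.491, .28-.125-.101+.301])/4
R=np.array([[.775-.461-.0+.742-.491],[.28+.101-.125-.301]])  # rough
def px(c): return (c[0]/4+130-.4,c[1]/4+100-.4)
F={1:[(55,420),(150,430)],2:[(235,310),(322,315)],3:[(390,453),(475,462)],4:[(558,468),(645,473)]}
H={}
ax=[]
P={k:[ray("top",px(c),.098) for c in v] for k,v in F.items()}
m={k:(v[0]+v[1])/2 for k,v in P.items()}
for k in P: print(k,[p.round(3) for p in P[k]],"w",np.linalg.norm(P[k][0]-P[k][1]).round(3))
ey=np.array([m[1]-m[4]])[0][:2]; L=np.linalg.norm(ey);ey/=L;ex=np.array([ey[1],-ey[0]]);print("span",L,"ex",ex,"yaw",np.arctan2(ex[1],ex[0]))
for k,s in zip((1,2,3,4),(1,-1,1,1)):
    h=m[k][:2]+s*.037*ex; H[k]=h; print(k,h.round(4))
# fit row
o=np.mean([H[k]-y*ey for k,y in zip((1,2,3,4),(.1425,.0475,-.0475,-.1425))],axis=0);print("tray origin",o)
for k,y in zip((1,2,3,4),(.1425,.0475,-.0475,-.1425)): print(k,(o+y*ey).round(4),(H[k]-o-y*ey).round(4))
# side check
hs=[[*(o+y*ey),.045] for y in (.1425,.0475,-.0475,-.1425)]
im=cv2.imread("pics/side0.png")
for p in proj("side",hs): cv2.circle(im,tuple(int(round(v)) for v in p),1,(0,0,255),-1)
cv2.imwrite("pics/side_c.png",cv2.resize(im[130:250,195:345],None,fx=5,fy=5,interpolation=cv2.INTER_CUBIC))
R=cv2.Rodrigues(robot.read_state()["eef_rot"])[0];print(R.round(3))
E
```

```text
1 [array([0.513, 0.267, 0.098]), array([0.508, 0.213, 0.098])] w 0.055
2 [array([0.577, 0.167, 0.098]), array([0.574, 0.117, 0.098])] w 0.05
3 [array([0.495, 0.077, 0.098]), array([0.49 , 0.029, 0.098])] w 0.048
4 [array([ 0.487, -0.018,  0.098]), array([ 0.485, -0.067,  0.098])] w 0.049
span 0.2831212904344741 ex [ 0.99621736 -0.08689632] yaw -0.0870060495449462
1 [0.5474 0.2367]
2 [0.539 0.145]
3 [0.5298 0.0498]
4 [ 0.5228 -0.0454]
tray origin [0.53472129 0.09653878]
1 [0.5471 0.2385] [ 0.0003 -0.0018]
2 [0.5388 0.1439] [0.0001 0.0011]
3 [0.5306 0.0492] [-0.0008  0.0006]
4 [ 0.5223 -0.0454] [0.0004 0.0001]
[[-0.908  0.419 -0.001]
 [ 0.419  0.908 -0.001]
 [ 0.    -0.002 -1.   ]]
```

View pics/side_c.png

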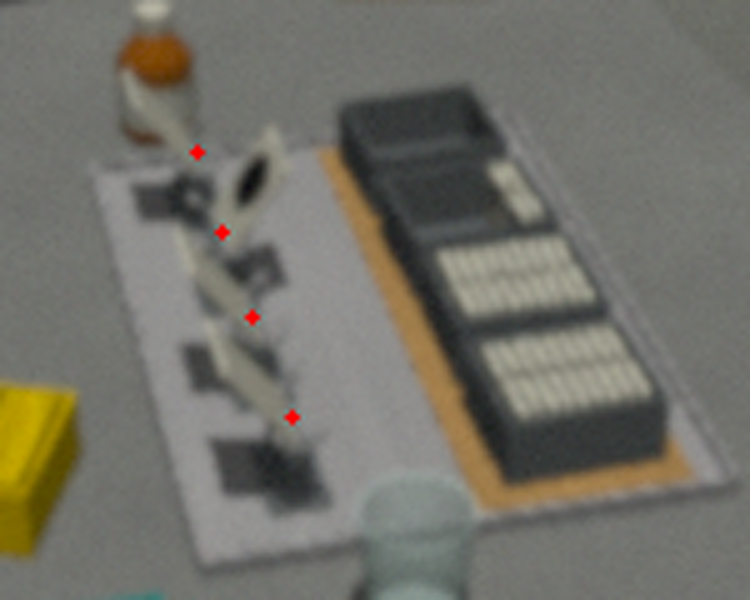

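Hinge points fit the 95 mm pitch to within 2 mm, and the side view agrees. I'll square the tool to the tray, shut the fingers, and go above the bin side of tag 2.

Emit:
{"fn": "apply_moves", "kwargs": {"hand": 1, "series": [[0,0,0,-0.171],[0,0,0,-0.171],[-0.03,-0.032,0,0],[-0.045,-0.047,0,0],[-0.045,-0.047,0,0],[-0.045,-0.047,0,0],[-0.045,-0.047,0,0],[-0.045,-0.047,0,0],[-0.04,-0.042,0,0],[-0.03,-0.032,0,0]]}}

```text
time_s: 1.35
ee_pos: [0.5479, 0.2061, 0.2918]
eef_rot: [-0.145, -3.138, 0.001]
force: [0.7, 1.2, -0.8]
grip_width: 0.02
finger_force: 0.0
```

```bash
cat >> h.py <<'E'
O=np.array([.5347,.0965]);EX=np.array([.9962,-.0869]);EY=np.array([.0869,.9962])
def st():
    s=robot.read_state();R=cv2.Rodrigues(s["eef_rot"])[0];d=s["ee_pos"][:2]-O
    print("t",s["time_s"],"tray xy",(d@EX).round(4),(d@EY).round(4),"z",s["ee_pos"][2].round(4),"F",np.round(s["force"],1),"grip",s["grip_width"],"q",np.round(s["qd"],2));print(R[:,:2].T.round(3))
E
python3 -c "
from h import *
st()"
```

```text
t 1.35 tray xy 0.0036 0.1103 z 0.2918 F [ 0.7  1.2 -0.8] grip 0.019763912869928506 q [-0.55  0.22 -0.24  0.01  0.02 -0.55]
[[-0.996  0.092  0.001]
 [ 0.092  0.996 -0.   ]]
```

Emit:
{"fn": "apply_moves", "kwargs": {"series": [[-0.03,-0.028,0,0],[-0.027,-0.025,0,0],[0,0,0,0],[0,0,0,0]]}}

```text
time_s: 1.85
ee_pos: [0.5983, 0.1507, 0.2916]
eef_rot: [-0.143, -3.137, -0.0]
force: [0.3, 0.7, -0.8]
grip_width: 0.003
finger_force: 0.0
```

```bash
python3 -c "
from h import *
st()"
```

```text
t 1.85 tray xy 0.0586 0.0595 z 0.2916 F [ 0.3  0.7 -0.8] grip 0.0033013242105583243 q [ 0.02 -0.01  0.01 -0.    0.   -0.  ]
[[-0.996  0.091  0.001]
 [ 0.091  0.996  0.   ]]
```

Emit:
{"fn": "apply_moves", "kwargs": {"series": [[-0.01,-0.012,0,0],[0,0,0.03,0],[0,0,0.04,0],[0,0,0.04,0],[0,0,0.02,0],[0,0,0.008,0],[0,0,0,0],[0,0,0,0]]}}

```text
time_s: 2.85
ee_pos: [0.6088, 0.1377, 0.1561]
eef_rot: [0.142, 3.135, 0.001]
force: [0.2, -0.7, 0.1]
grip_width: 0.002
finger_force: 0.0
```

```bash
python3 - <<'E'
from h import *
st()
cv2.imwrite("pics/s1.png",cv2.resize(robot.get_image("side")[110:260,180:350],None,fx=4,fy=4,interpolation=cv2.INTER_CUBIC))
E
```

```text
t 2.85 tray xy 0.0703 0.0475 z 0.1561 F [ 0.2 -0.7  0.1] grip 0.0021895206997828553 q [-0.   -0.    0.01 -0.   -0.   -0.  ]
[[-0.996  0.091 -0.003]
 [ 0.091  0.996  0.001]]
```

View pics/s1.png

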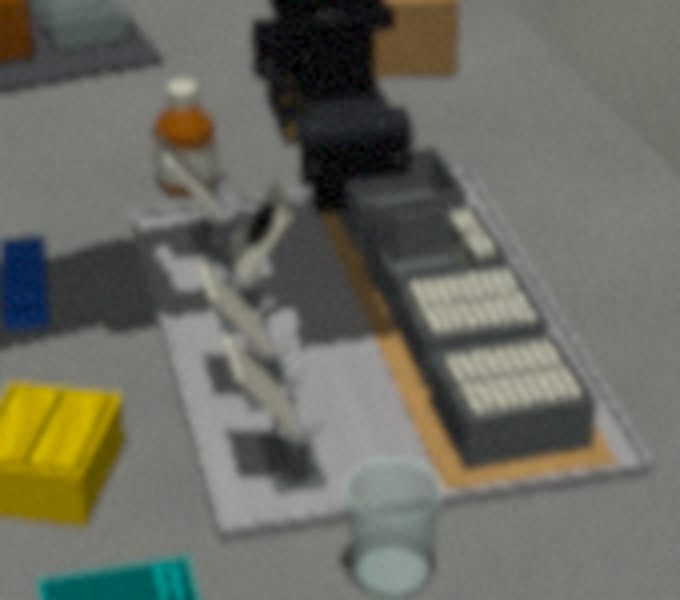

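The shut fingertips are at about (330,205) in the crop, between tag 2 and its bin, clear of both. Now I'll push slowly towards the robot, to just past the hinge, then back off.

Emit:
{"fn": "apply_moves", "kwargs": {"series": [[0.01,0,0,0],[0.01,0,0,0],[0.01,0,0,0],[0.01,0,0,0],[0.01,0,0,0],[0.01,0,0,0],[0.008,0,0,0],[0.004,0,0,0],[0,0,0,0],[0,0,0,0]]}}

```text
time_s: 4.15
ee_pos: [0.5363, 0.144, 0.1544]
eef_rot: [0.143, 3.138, 0.0]
force: [0.6, 0.5, 0.4]
grip_width: 0.012
finger_force: 0.0
```

```bash
python3 - <<'E'
from h import *
st()
cv2.imwrite("pics/s2.png",cv2.resize(robot.get_image("side")[130:250,190:290],None,fx=5,fy=5,interpolation=cv2.INTER_CUBIC))
E
```

```text
t 4.15 tray xy -0.0025 0.0475 z 0.1544 F [0.6 0.5 0.4] grip 0.01185250919604825 q [-0.  0.  0.  0.  0.  0.]
[[-0.996  0.091 -0.   ]
 [ 0.091  0.996  0.   ]]
```

View pics/s2.png

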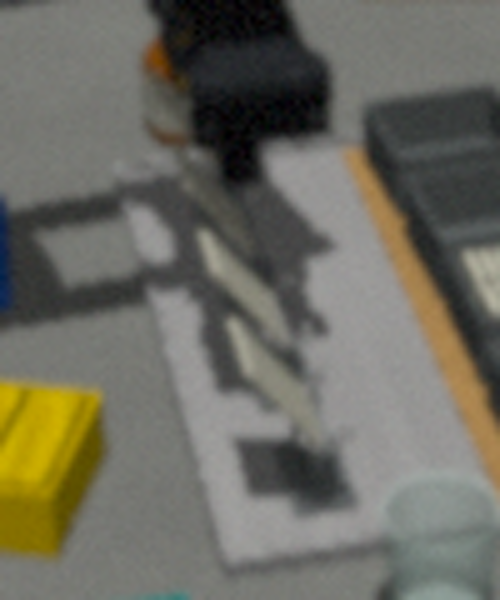

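Tag 2 (crop 215,200) now leans towards the robot, parallel to its neighbours. Next is tag 3: lift, cross over, and come down on its robot side.

Emit:
{"fn": "apply_moves", "kwargs": {"series": [[-0.015,0,0,0],[0,0,-0.035,0],[0,0,-0.045,0],[0.045,-0.05,0,0],[0.042,-0.045,0,0],[0,0,0,0],[0,0,0.03,0],[0,0,0.035,0],[0,0,0.015,0],[0,0,0,0]]}}

```text
time_s: 5.45
ee_pos: [0.4593, 0.0594, 0.1536]
eef_rot: [-0.142, -3.136, -0.0]
force: [-0.7, -0.3, -0.0]
grip_width: 0.005
finger_force: 0.0
```

```bash
python3 -c "
from h import *
st()"
```

```text
t 5.45 tray xy -0.0719 -0.0436 z 0.1536 F [-0.7 -0.3 -0. ] grip 0.005057048144124707 q [ 0.   -0.03 -0.02 -0.    0.01  0.  ]
[[-0.996  0.091  0.002]
 [ 0.091  0.996 -0.   ]]
```

Now at x -72, y -44 mm. Push towards the bin until the tool centre reaches about x +3 mm.

Emit:
{"fn": "apply_moves", "kwargs": {"series": [[-0.01,-0.004,0,0],[-0.01,0,0,0],[-0.01,0,0,0],[-0.01,0,0,0],[-0.01,0,0,0],[-0.01,0,0,0],[-0.01,0,0,0],[-0.005,0,0,0],[0,0,0,0],[0,0,0,0]]}}

```text
time_s: 6.7
ee_pos: [0.5332, 0.0485, 0.1541]
eef_rot: [-0.142, -3.138, 0.0]
force: [0.1, 0.3, 0.2]
grip_width: 0.007
finger_force: 0.0
```

Emit:
{"fn": "apply_moves", "kwargs": {"series": [[0.015,0,0,0],[0,0,-0.035,0],[0,0,-0.045,0],[0.03,-0.05,0,0],[0.03,-0.045,0,0],[0,0,0,0],[0,0,0.03,0],[0,0,0.035,0],[0,0,0.015,0],[0,0,0,0]]}}

```text
time_s: 7.95
ee_pos: [0.4497, -0.0388, 0.1535]
eef_rot: [-0.142, -3.136, -0.001]
force: [0.8, -0.6, 0.0]
grip_width: 0.005
finger_force: 0.0
```

```bash
python3 - <<'E'
from h import *
st()
cv2.imwrite("pics/s3.png",cv2.resize(robot.get_image("side")[120:250,190:345],None,fx=4,fy=4,interpolation=cv2.INTER_CUBIC))
E
```

```text
t 7.95 tray xy -0.0729 -0.1422 z 0.1535 F [ 0.8 -0.6  0. ] grip 0.00548997147487556 q [-0.   -0.03 -0.03 -0.    0.01 -0.  ]
[[-0.996  0.09   0.002]
 [ 0.09   0.996  0.001]]
```

View pics/s3.png

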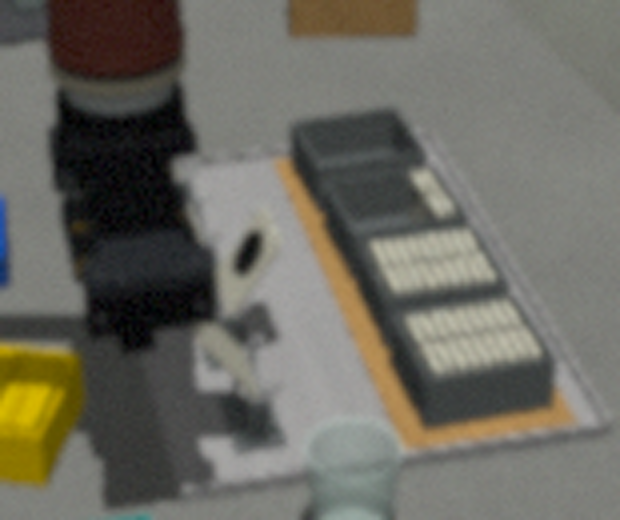

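Tag 3 (crop 248,255) now shows its disc and leans to the bin. The fingertips (137,340) are in front of tag 4 (230,355), so I'll push it, then lift and draw back clear.

Emit:
{"fn": "apply_moves", "kwargs": {"series": [[-0.01,0,0,0],[-0.01,0,0,0],[-0.01,0,0,0],[-0.01,0,0,0],[-0.01,0,0,0],[-0.01,0,0,0],[-0.01,0,0,0],[-0.005,0,0,0],[0,0,0,0],[0,0,0,0]]}}

```text
time_s: 9.25
ee_pos: [0.5246, -0.0461, 0.1541]
eef_rot: [-0.142, -3.138, -0.0]
force: [-0.2, 0.0, 0.2]
grip_width: 0.004
finger_force: 0.0
```

Emit:
{"fn": "apply_moves", "kwargs": {"series": [[0.015,0,0,0],[0,0,-0.035,0],[0,0,-0.05,0],[0,0,-0.05,0],[0.04,0,-0.03,0],[0.05,0,0,0],[0.05,0,0,0],[0,0,0,0],[0,0,0,0],[0,0,0,0]]}}

```text
time_s: 10.5
ee_pos: [0.3712, -0.0323, 0.3193]
eef_rot: [-0.143, -3.138, -0.0]
force: [0.2, -0.0, -0.0]
grip_width: 0.006
finger_force: 0.0
```

```bash
python3 - <<'E'
from h import *
st()
a=robot.get_image("top")[90:290,90:380];b=robot.get_image("side")[110:310,170:400]
cv2.imwrite("pics/end.png",np.vstack([np.pad(cv2.resize(a,None,fx=1.5,fy=1.5),((0,0),(0,25),(0,0))),np.pad(cv2.resize(b,None,fx=1.5,fy=1.5),((0,0),(0,115),(0,0)))]))
E
```

```text
t 10.5 tray xy -0.1517 -0.1425 z 0.3193 F [ 0.2 -0.  -0. ] grip 0.005505967197490073 q [ 0.    0.01 -0.    0.    0.    0.  ]
[[-0.996  0.091  0.   ]
 [ 0.091  0.996  0.   ]]
```

View pics/end.png

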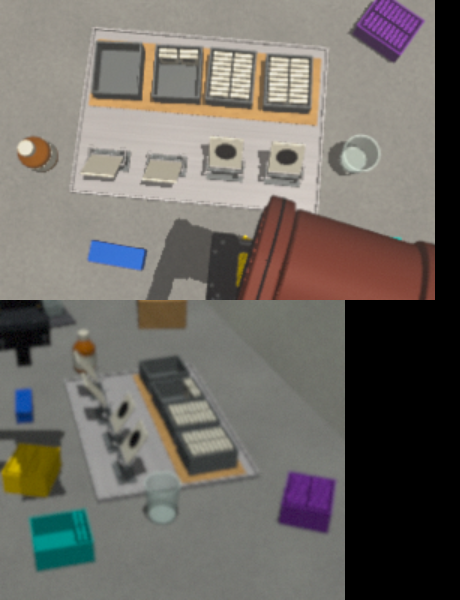

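The final picture shows bare faces at (105,163) and (163,170) for the empty and part-filled bins, and discs at (226,152) and (286,158) for the two full bins. Everything else stands where it was and the arm is clear.

```bash
python3 -c "
from station import robot
print(robot.sign_off())"
```

```text
the job is handed in; nothing more can be done
None
```

The job is handed in: the two full bins' tags lean back disc up, the empty and part-filled bins' tags lean away bare face up, and no bin or bench item looks moved in the final pictures.

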